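# Draw the awl from the rack and hold it level over the light pad

## Robot

A 6-joint arm with a two-finger parallel gripper is mounted at the origin on the work surface. World frame = base frame: x ahead of the robot, y to its left, z up, the work surface at z = 0. Lengths are in m, angles in rad, forces in N, time in s.
With the tool pointing down it reaches from about 0.35 to 0.775 m from the base axis. Payload 5.5 kg.
Tool frame: the origin (TCP) lies between the finger pads; the fingertips stand 19 mm ahead of it and the grasp point (between the pads) is the TCP; z points along the fingers, x is the direction in which the jaws open and shut, and the axes are right-handed (so a half turn about z gives the same grasp; the last joint's range is limited). The gripper opens to 85 mm and grips with 20 to 120 N. Pads are 22 mm wide; open, the fingers measure 114 mm over their backs; the gripper's body (76 mm by 85 mm) begins 54 mm behind the grasp point. The pads swing forward as they close: fully open they stand 13 mm farther back than shut.
Start: joints at [-1.409, 0.313, 0.046, 1.304, 0, 1.431], TCP at [0.171, -0.549, 0.25] pointing down, gripper open.
Joint ranges: [-2.76, 2.76], [-0.86, 1.69], [-1.03, 1.26], [-2.2, 2.34], [-1.47, 1.5], [-3.14, 3.14]. Speed limits (rad/s): [2.57, 2.57, 3.14, 3.14, 3.14, 3.14].

## Interface

Orientations are given as a unit quaternion [w, x, y, z].
In Python, from workcell import env gives the robot as it stands. The module is installed in compiled form; this text tells all that it offers.
- The arm moves only by the tool carry_out, never from a script. Its argument "steps" is a list of rows, each a list of 7 numbers: the gripper command: -1 is shut, 1 is fully open, values between are in proportion, then the shift along the tool's x, y, z in m, then the turn, a rotation vector about the tool's x, y, z in rad. A call has 1 to 20 rows; each row shifts and turns the commanded pose from where the row before left it, along the tool's axes as they then stand; what a row does not reach is not made up. A row lasts 1/8 s, in which the tool goes at most 62.5 mm and 10.7 degrees, less where a joint would pass 70% of its speed; a pose out of reach is approached as far as the arm can. A call with a gripper value outside its range is refused whole. The fingers move at their own pace and stop on an object; "grip_force" is the grip in N (left out, the last holds). Time passes only in rows, so rows that do not move let the fingers close. It gives the time, the measured TCP pose, the force and the opening at its end, in the units of the state.
- env.get_state(): the state, without advancing time (a new reading comes with each control period).
- env.read_camera(name): name is "scene" or "top" or "wrist"; returns a dict with "color" (420x560x3 uint8, red, green, blue), "K" (3x3 intrinsics, pixels), "R" (3x3) and "t" (3): a world point X has camera coordinates R X + t. Camera axes: x right, y down, z forward; pixel columns grow to the right and rows downward; lengths in m; the calibration is good to about 2 mm. A picture is of the moment at which its call begins. There is no depth.
- env.hand_in(): hands the job in, once; it reports no verdict.
The state is a dict: "clock": time; "joint_pos": joint angles; "qvel": joint speeds; "tau": joint torques, N m; "tcp_pos": TCP position; "orientation": TCP orientation; "wrist_force": force on the tool from outside, world axes, zero at the start; "ft_torque": the same for the moment, N m; "finger_gap": finger opening in m.
Only numpy, scipy, OpenCV 4.12 (cv2) and the standard library are available. Lean on these libraries where they do the work, as an engineer would, in place of code of your own. Each camera call takes 0.05 s, during which the arm holds its last target. There are 200 camera calls.

## Task

The maker wants to see whether the awl's shank is bent: draw the red-handled awl out of the sloping tool rack, turn it level and hold it in the air with its whole steel shank over the light pad, every part of the awl more than 10 cm above the table and never touching the pad. Finish while still holding it there, still and level, in the gripper. Leave the other two tools in the rack and everything else on the table where it is.

Things in the scene. Friction and masses are not known exactly. Their poses are not given: they have to be found in the camera images.
- awl: Loose awl, 90 g, 153 mm long: red handle 22 x 22 x 84 mm, brass ferrule (18 diameter x 10), steel shank (8 diameter x 55, pointed). Origin: handle centre, near the centre of mass; z along the tool to the butt; y square to two flat handle faces, along the tool row. Stands in one of the rack's holes (varies), leaning about 45 degrees from vertical, handle centre 110 mm, butt 145 mm above the table.
- awl_tip (a point): The point of the awl's shank, 107 mm from the awl's origin along its -z.
- awl_ferrule (a point): Where the shank starts and the ferrule ends, 52 mm from the awl's origin along its -z.
- awl_butt (a point): The butt end of the awl, 46 mm from its origin along its +z.
- rack: Fixed wooden tool rack, 100 mm (x) by 224 mm (y), cheeks 85 mm high; origin under its middle. Its sloping plank, 35 mm thick, holds three equal tools that lean about 45 degrees (with some play) towards its -x side (the robot's side; yaw within 0.45 rad). Square 11 mm through holes at y = -72, 0, 72 mm, mouths at x = 0, 75 mm high. Tools slide out freely along their axis and are out after 55 mm.
- light_pad: Flat light pad fixed to the table: black rim, pale glowing face, 240 mm (x) by 200 mm (y), 8 mm thick. Origin under its middle, on the table. Rack and pad stand on opposite sides of the table's middle; which is left and which is right varies.
- punch: Blue-handled tool of the awl's size and shape (same frame), standing in another hole of the rack; to be left in it.
- creaser: Pale-wood-handled tool of the awl's size and shape (same frame), standing in another hole of the rack; to be left in it.
- spool_red: Red thread spool, upright, 42 mm diameter, 55 mm high, loose, between rack and pad on the robot's side; origin under its centre. Leave alone.
- spool_grey: Grey thread spool, upright, 56 mm diameter, 65 mm high, loose, at the back of the table; origin under its centre. Leave alone.
- flask: White flask, upright, 66 mm diameter, 200 mm high, loose, at the back; origin under its centre. Leave alone.
Not all that is in view belongs to the job. Of the things like the creaser, leave any that is green; of the rest the smaller one is meant.

How it is judged:
On the way:
1. the awl is drawn out of the rack in the gripper (contact force between awl and the fingers above 1 N and contact force between awl and rack below 0.05 N and height (world z) of awl_tip above 0.09 m), for 0.1 s.
At the end, for the whole second after the job is handed in: Awl held by the fingers alone, still, level to 15 degrees, its point, handle centre and butt over 90 mm above the table, both ends of the shank within the pad's 240 x 200 mm outline; other tools within 20 mm, spools and flask within 30 mm of their start (all of step 1 and contact force between awl and light_pad below 0.05 N and contact force between awl and punch below 0.05 N and contact force between awl and creaser below 0.05 N and contact force between awl and spool_red below 0.05 N and contact force between awl and spool_grey below 0.05 N and contact force between awl and flask below 0.05 N and height (world z) of each of awl_butt, awl above 0.09 m and angle between awl's own z axis and vertical between 1.309 and 1.833 rad and x of awl_tip in the frame of light_pad between -0.12 and 0.12 m and y of awl_tip in the frame of light_pad between -0.1 and 0.1 m and x of awl_ferrule in the frame of light_pad between -0.12 and 0.12 m and y of awl_ferrule in the frame of light_pad between -0.1 and 0.1 m and linear speed of awl below 0.03 m/s and angular speed of awl below 0.2 rad/s and not (distance of any of punch, creaser from where it was at the start of the episode above 0.02 m or distance of any of spool_red, spool_grey, flask from where it was at the start of the episode above 0.03 m)); the arm keeps its last pose, push and grip.
It fails at once if the awl presses on the light pad (contact force between awl and light_pad above 0.5 N).
It fails at once if another tool or a bystander is moved (tools 20 mm, others 30 mm) (distance of any of punch, creaser from where it was at the start of the episode above 0.02 m or distance of any of spool_red, spool_grey, flask from where it was at the start of the episode above 0.03 m).
It also fails if it takes over 38 s, if anything falls off the work surface, if the arm or the gripper's body presses on something with over 40 N, if the wrist force passes 120 N, or if a joint passes its speed limit or range.

## Working session

There is one attempt and no reset: what is moved stays moved. The work goes in short steps, Python scripts to look and compute and a tool call to move; the robot and the scene stay as the last step left them, time stands still between calls to the robot, and variables do not carry over. Pictures are saved under pics/ and viewed, about 8 in all and at most 12, crops included, and the job is handed in when it is done.

Besides the shell and the picture viewer there is one more tool, called by a JSON object that holds its "method" and its "body", one argument or row to a line. carry_out: Moves the arm, as the interface text tells. Its arguments: {"type":"object","properties":{"steps":{"type":"array","items":{"type":"array","items":{"type":"number"}}},"grip_force":{"type":"number"}},"required":["steps"]}

```bash
mkdir -p pics
python3 - <<'E'
from workcell import env
import cv2,numpy as np,pickle
d={}
for n in ("scene","top"):
    c=env.read_camera(n); d[n]=c
    cv2.imwrite(f"pics/{n}0.png",c["color"][:,:,::-1]); print(n,c["K"].tolist(),np.round(c["R"],3).tolist(),np.round(c["t"],3))
pickle.dump(d,open("cams0.pkl","wb"))
s=env.get_state(); print({k:np.round(v,3) for k,v in s.items()})
E
```

```text
scene [[522.8634995583541, 0.0, 281.8415138972462], [0.0, 522.8634995583541, 199.97626497319592], [0.0, 0.0, 1.0]] [[-0.689, 0.724, -0.016], [0.586, 0.545, -0.6], [-0.426, -0.423, -0.8]] [ 0.425 -0.216  1.681]
top [[493.70271166759187, 0.0, 277.5382337098559], [0.0, 493.70271166759187, 202.85026228155482], [0.0, 0.0, 1.0]] [[0.006, -1.0, 0.029], [-0.992, -0.009, -0.125], [0.125, -0.028, -0.992]] [-0.099  0.586  1.128]
{'clock': np.float64(0.1), 'joint_pos': array([-1.409,  0.314,  0.045,  1.304, -0.   ,  1.431]), 'qvel': array([ 0.   , -0.002,  0.003, -0.001, -0.001,  0.002]), 'tau': array([ 2.0000e-03, -4.8172e+01,  2.9925e+01,  1.3000e-02, -0.0000e+00,
        0.0000e+00]), 'tcp_pos': array([ 0.171, -0.549,  0.25 ]), 'orientation': array([-0.001,  0.805, -0.593, -0.001]), 'wrist_force': array([ 0.086,  0.105, -0.318]), 'ft_torque': array([ 0.031, -0.033,  0.006]), 'finger_gap': np.float64(0.085)}
```

View pics/scene0.png

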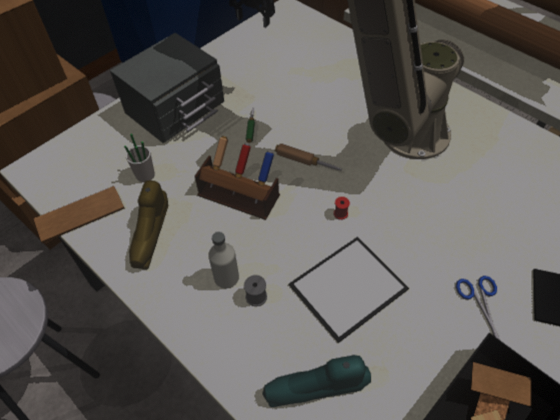

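View pics/top0.png

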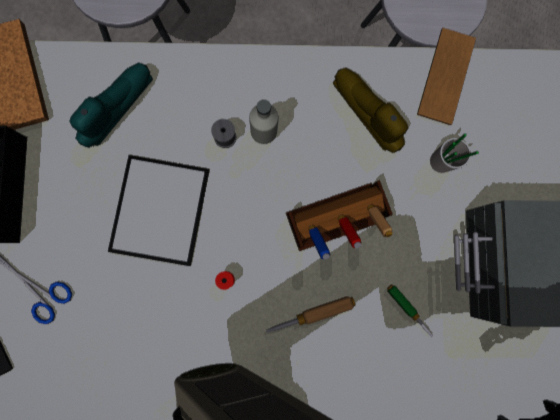

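The top view shows the rack at (340,215), with blue (319,243), red (350,232) and pale wood (380,221) tools standing in it. The pad is at (160,210), red spool at (225,281), grey spool at (223,132) and flask at (264,122). 

Creaser-like things: pale wood in the rack (380,221), a larger wood-handled tool lying at (328,310), and a green one at (403,300). Green is excluded and the smaller of the other two is the one in the rack. I only need to leave it alone. The awl is the red one in the middle hole, which I'll confirm in an enlarged crop.

Run:
```python
import cv2,numpy as np,pickle
d=pickle.load(open("cams0.pkl","rb"))
a=d["top"]["color"][175:270,280:400,::-1]; b=d["scene"]["color"][125:220,185:290,::-1]
f=lambda i,w:cv2.resize(np.ascontiguousarray(i),None,fx=w/i.shape[1],fy=w/i.shape[1],interpolation=cv2.INTER_CUBIC)
A=f(a,400 if 0 else 420);B=f(b,367) 
h=max(A.shape[0],B.shape[0]); o=np.zeros((h,A.shape[1]+B.shape[1],3),np.uint8);o[:A.shape[0],:420]=A;o[:B.shape[0],420:]=B
o=cv2.convertScaleAbs(o,alpha=1.6)
cv2.imwrite("pics/crop1.png",o)
# top scale 3.5 offset (280,175); scene scale 3.495 offset (185,125)
for n in d:
    hsv=cv2.cvtColor(d[n]["color"],cv2.COLOR_RGB2HSV)
    for nm,m in (("red",((hsv[...,0]<5)|(hsv[...,0]>174))&(hsv[...,1]>190)&(hsv[...,2]>60)),("blue",(hsv[...,0]>108)&(hsv[...,0]<130)&(hsv[...,1]>150)&(hsv[...,2]>50))):
        k,l,s,c=cv2.connectedComponentsWithStats(m.astype(np.uint8))
        for i in range(1,k):
            if s[i,4]>60:
                r=cv2.minAreaRect(np.argwhere(l==i)[:,::-1].astype(np.float32)); print(n,nm,s[i],c[i].round(1),np.round(cv2.boxPoints(r),1).tolist())
```

```text
scene blue [259 153  14  28 178] [265.4 166.3] [[258.6000061035156, 179.0], [266.20001220703125, 152.1999969482422], [272.29998779296875, 153.89999389648438], [264.6000061035156, 180.8000030517578]]
scene blue [479 276  18  19  98] [488.  285.2] [[476.5, 281.3999938964844], [486.79998779296875, 273.20001220703125], [499.29998779296875, 288.8999938964844], [489.1000061035156, 297.1000061035156]]
scene blue [457 280  17  19 100] [465.3 288.8] [[454.3999938964844, 282.79998779296875], [466.79998779296875, 276.6000061035156], [475.6000061035156, 294.20001220703125], [463.20001220703125, 300.3999938964844]]
top red [340 217  21  30 239] [349.4 230.7] [[338.79998779296875, 220.10000610351562], [347.20001220703125, 215.6999969482422], [361.0, 241.8000030517578], [352.6000061035156, 246.1999969482422]]
top red [216 272  18  17 230] [224.5 279.9] [[216.0, 272.0], [233.0, 272.0], [233.0, 288.0], [216.0, 288.0]]
top blue [310 228  19  31 258] [318.6 241.8] [[308.0, 231.0], [316.3999938964844, 226.8000030517578], [330.0, 254.0], [321.6000061035156, 258.20001220703125]]
top blue [ 49 282  23  21 202] [ 59.9 292.3] [[45.5, 290.5], [58.5, 277.5], [75.0, 294.0], [62.0, 307.0]]
top blue [ 32 303  22  21 197] [ 42.6 313.2] [[32.0, 303.0], [53.0, 303.0], [53.0, 323.0], [32.0, 323.0]]
```

View pics/crop1.png

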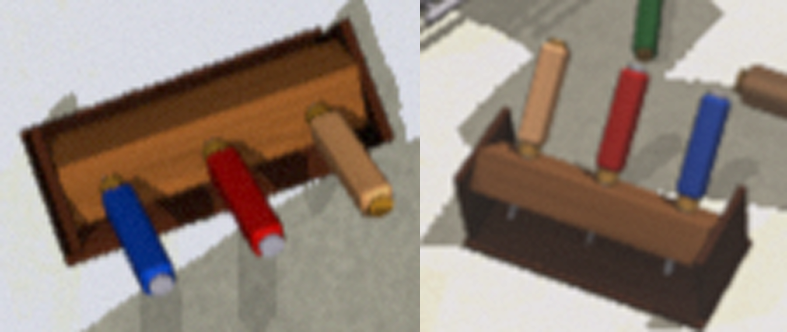

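Crop: the red tool is confirmed in the middle hole, between blue and pale wood. Its butt is at top (356.6,244) / scene (246,144), and its handle base at top (343.4,218) / scene (239,173.6). Next I'll triangulate.

```bash
cat > h.py <<'E'
import numpy as np,cv2,pickle
def P(c): return c["K"]@np.c_[c["R"],c["t"]]
def tri(c1,p1,c2,p2):
    X=cv2.triangulatePoints(P(c1),P(c2),np.array(p1,float),np.array(p2,float))[:,0]; X=X[:3]/X[3]
    return X,[np.linalg.norm(proj(c,X)-p) for c,p in((c1,p1),(c2,p2))]
def proj(c,X):
    q=P(c)@np.r_[X,1]; return q[:2]/q[2]
def onplane(c,p,z):
    d=c["R"].T@np.linalg.solve(c["K"],np.r_[p,1.]); o=-c["R"].T@c["t"]
    return o+d*(z-o[2])/d[2]
E
python3 - <<'E'
from h import *
d=pickle.load(open("cams0.pkl","rb"));T,S=d["top"],d["scene"]
t=lambda x,y:(280+x/3.5,175+y/3.5); s=lambda x,y:(185+(x-420)/3.495,125+y/3.495)
for n,a in dict(red=((268,242),(634,67),(222,150),(608,170)),blue=((160,285),(714,96),(116,186),(691,196)),wood=((378,205),(553,43),(320,112),(533,144))).items():
    b,e=tri(T,t(*a[0]),S,s(*a[1])); h,f=tri(T,t(*a[2]),S,s(*a[3])); v=b-h
    print(n,b.round(4),h.round(4),np.round(e+f,1),"len",np.linalg.norm(v).round(3),"lean",np.degrees(np.arccos(v[2]/np.linalg.norm(v))).round(1),"az",np.degrees(np.arctan2(v[1],v[0])).round(1))
print("pad top",[onplane(T,p,.008)[:2].round(3).tolist() for p in((130,156),(210,168),(190,265),(109,249))])
print("pad scn",[onplane(S,p,.008)[:2].round(3).tolist() for p in((357,238),(408,288),(338,339),(289,286))])
# rack base corners top view at cheek top unknown; spools/flask
print("red spool",onplane(T,(225,280),.055).round(3),"grey",onplane(T,(223,132),.065).round(3),"flask top",onplane(T,(265,106),.2).round(3))
print("wood lying",onplane(T,(328,310),.015).round(3))
E
```

```text
red [ 0.4862 -0.2608  0.1396] [ 0.5459 -0.24    0.0804] [0.4 0.3 2.  1.4] len 0.087 lean 46.9 az -160.8
blue [ 0.4601 -0.1956  0.1326] [ 0.5213 -0.17    0.0833] [0.1 0.1 2.3 1.7] len 0.083 lean 53.4 az -157.2
wood [ 0.5101 -0.3306  0.1361] [ 0.5706 -0.3033  0.0841] [0.  0.  2.1 1.5] len 0.084 lean 51.9 az -155.7
pad top [[0.702, 0.264], [0.675, 0.07], [0.44, 0.112], [0.477, 0.304]]
pad scn [[0.444, 0.12], [0.474, 0.311], [0.701, 0.268], [0.678, 0.084]]
red spool [0.407 0.025 0.055] grey [0.75  0.035 0.065] flask top [ 0.77  -0.063  0.2  ]
wood lying [ 0.337 -0.215  0.015]
```

Measured tool positions agree with the text: butt height 140 mm, lean about 47°, handle length 87 mm, row yaw about 20°. The pad is about 235 x 195 mm, centred at (0.574, 0.190) with a yaw of -10°. Next I hover above the awl and turn the gripper so the tilt ends well inside the joint range.

{"method": "carry_out", "body": {
  "steps": [
    [0.2,0,0,-0.03,0,0,0],
    [0.2,0,0,-0.03,0,0,0],
    [0.2,-0.0153,-0.035,0,0,0,0],
    [0.2,-0.0153,-0.035,0,0,0,0],
    [0.2,-0.0153,-0.035,0,0,0,0],
    [0.2,-0.0153,-0.035,0,0,0,0],
    [0.2,-0.0153,-0.035,0,0,0,0],
    [0.2,-0.0153,-0.035,0,0,0,0],
    [0.2,-0.0153,-0.035,0,0,0,0],
    [0.2,-0.0153,-0.035,0,0,0,0],
    [0.2,-0.0153,-0.035,0,0,0,0],
    [0.2,-0.0153,-0.035,0,0,0,0],
    [0.2,-0.0153,-0.035,0,0,0,0],
    [0.2,-0.0153,-0.035,0,0,0,0],
    [0.2,0,0,0,0,0,0]
  ]
}}

```text
clock: 1.98
tcp_pos: [0.5186, -0.2471, 0.3095]
orientation: [-0.0, 0.806, -0.591, -0.001]
wrist_force: [-0.9, -0.4, 0.8]
finger_gap: 0.0512
```

{"method": "carry_out", "body": {
  "steps": [
    [0.2,0,0,0,0,0,-0.177],
    [0.2,0,0,0,0,0,-0.177],
    [0.2,0,0,0,0,0,-0.177],
    [0.2,0,0,0,0,0,-0.177],
    [0.2,0,0,0,0,0,-0.177],
    [0.2,0,0,0,0,0,-0.177],
    [0.2,0,0,0,0,0,-0.177],
    [0.2,0,0,0,0,0,-0.177],
    [0.2,0,0,0,0,0,-0.177],
    [0.2,0,0,0,0,0,-0.177],
    [0.2,0,0,0,0,0,-0.177],
    [0.2,0,0,0,0,0,-0.177],
    [0.2,0,0,0,0,0,-0.177],
    [0.2,0,0,0,0,0,-0.177],
    [0.2,0,0,0,0,0,-0.177],
    [0.2,0,0,0,0,0,-0.177],
    [0.2,0,0,0,0,0,-0.177],
    [0.2,0,0,0,0,0,-0.177],
    [0.2,0,0,0,0,0,0],
    [0.2,0,0,0,0,0,0]
  ]
}}

```text
clock: 4.47
tcp_pos: [0.5169, -0.2493, 0.3102]
orientation: [-0.0, 0.576, 0.817, -0.0]
wrist_force: [-0.7, -0.3, 0.4]
finger_gap: 0.0512
```

Run:
```python
from workcell import env
import cv2,numpy as np,pickle
c=env.read_camera("wrist"); pickle.dump(c,open("w1.pkl","wb"))
cv2.imwrite("pics/w1.png",c["color"][:,:,::-1]); print((-c["R"].T@c["t"]).round(3))
s=env.get_state(); print({k:np.round(s[k],3) for k in("clock","joint_pos","tcp_pos","orientation","finger_gap")})
```

```text
[ 0.439 -0.276  0.433]
{'clock': np.float64(4.525), 'joint_pos': array([-0.589,  0.304,  0.179,  1.446, -0.   , -0.932]), 'tcp_pos': array([ 0.517, -0.249,  0.31 ]), 'orientation': array([-0.   ,  0.576,  0.818, -0.   ]), 'finger_gap': np.float64(0.051)}
```

View pics/w1.png

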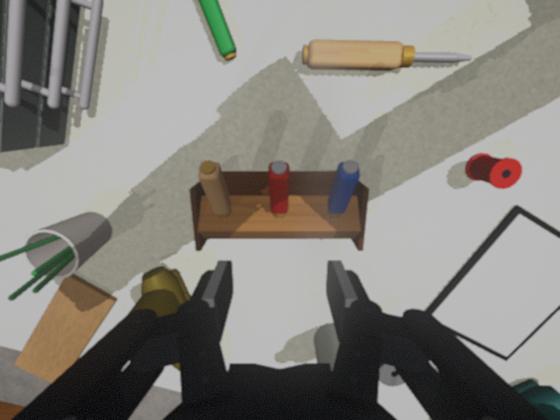

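The wrist view shows the red handle running from butt (279,168) to base (279,213), centred between the fingers (midpoint x≈280). The rack edge is parallel to the jaws, blue is at (344,187) and wood at (214,187). I'll triangulate it against the top view.

Run:
```python
from h import *
d=pickle.load(open("cams0.pkl","rb"));T,S=d["top"],d["scene"];W=pickle.load(open("w1.pkl","rb"))
hsv=cv2.cvtColor(W["color"],cv2.COLOR_RGB2HSV);m=((hsv[...,0]<5)|(hsv[...,0]>174))&(hsv[...,1]>150)
k,l,s,c=cv2.connectedComponentsWithStats(m.astype(np.uint8)); print([s[i].tolist() for i in range(1,k) if s[i,4]>100])
for p,q in (((356.6,244.1),(279,167.5)),): 
    for C,pp in((T,p),(S,(246.2,144.2))): X,e=tri(C,pp,W,q); print(X.round(4),np.round(e,1))
tcp=np.array([.517,-.249,.31])
for nm,b in (("mid grasp",tcp),):print(nm,proj(W,b).round(1))
x=np.array([np.cos(np.radians(109.7)),np.sin(np.radians(109.7)),0]);y=np.array([x[1],-x[0],0])
b=np.array([.486,-.2608,.139])
for lean in(43,45,47):
    L=np.radians(lean); a=-y*np.sin(L)+np.array([0,0,np.cos(L)])
    o=b-.046*a; print(lean,"origin",o.round(4),"base px",proj(W,b-.084*a).round(1),"tcp->o in x,y,z",np.dot(o-tcp,x).round(4),np.dot(o-tcp,y).round(4),(tcp-o)[2].round(4))
```

```text
[[467, 154, 28, 24, 109], [489, 159, 32, 29, 674], [268, 169, 21, 44, 670]]
[ 0.4862 -0.2606  0.143 ] [0.3 1.7]
[ 0.4856 -0.2601  0.1393] [0.1 0.6]
mid grasp [277.7 293. ]
43 origin [ 0.5155 -0.2502  0.1054] base px [278.  204.4] tcp->o in x,y,z -0.0007 -0.0018 0.2046
45 origin [ 0.5166 -0.2498  0.1065] base px [278.  206.4] tcp->o in x,y,z -0.0007 -0.0006 0.2035
47 origin [ 0.5177 -0.2495  0.1076] base px [278.  208.4] tcp->o in x,y,z -0.0007 0.0005 0.2024
```

Everything agrees within 2 mm: the awl's origin is about (0.517, -0.250, 0.107), directly below the TCP. I descend 0.20 m and close.

{"method": "carry_out", "body": {
  "steps": [
    [0.2,-0.0007,0,0.03,0,0,0],
    [0.2,0,0,0.03,0,0,0],
    [0.2,0,0,0.03,0,0,0],
    [0.2,0,0,0.03,0,0,0],
    [0.2,0,0,0.025,0,0,0],
    [0.2,0,0,0.02,0,0,0],
    [0.2,0,0,0.02,0,0,0],
    [0.2,0,0,0.015,0,0,0],
    [0.2,0,0,0,0,0,0],
    [-1,0,0,0,0,0,0],
    [-1,0,0,0,0,0,0],
    [-1,0,0,0,0,0,0],
    [-1,0,0,0,0,0,0],
    [-1,0,0,0,0,0,0],
    [-1,0,0,0,0,0,0]
  ],
  "grip_force": 60
}}

```text
clock: 6.4
tcp_pos: [0.5182, -0.2501, 0.1113]
orientation: [0.001, 0.575, 0.818, -0.0]
wrist_force: [-1.1, -1.4, 5.9]
finger_gap: 0.0214
```

The fingers stopped at 21.4 mm, which matches the 22 mm handle. I draw the awl out along its axis.

{"method": "carry_out", "body": {
  "steps": [
    [-1,0,-0.0036,-0.0035,0,0,0],
    [-1,0,-0.0072,-0.007,0,0,0],
    [-1,0,-0.0072,-0.007,0,0,0],
    [-1,0,-0.0072,-0.007,0,0,0],
    [-1,0,-0.0072,-0.007,0,0,0],
    [-1,0,-0.0072,-0.007,0,0,0],
    [-1,0,-0.0072,-0.007,0,0,0],
    [-1,0,-0.0072,-0.007,0,0,0],
    [-1,0,-0.0072,-0.007,0,0,0],
    [-1,0,0,0,0,0,0]
  ]
}}

```text
clock: 7.65
tcp_pos: [0.4598, -0.2708, 0.1705]
orientation: [0.001, 0.575, 0.818, -0.0]
wrist_force: [0.4, -0.0, -1.1]
finger_gap: 0.0215
```

{"method": "carry_out", "body": {
  "steps": [
    [-1,0,-0.005,-0.015,0,0,0],
    [-1,0,-0.005,-0.025,0,0,0],
    [-1,0,0,-0.03,0,0,0],
    [-1,0,0,-0.03,0,0,0],
    [-1,0,0,-0.02,0,0,0],
    [-1,0,0,0,0,0,0],
    [-1,0,0,0,0,0,0]
  ]
}}

```text
clock: 8.52
tcp_pos: [0.4504, -0.2735, 0.2892]
orientation: [-0.0, 0.575, 0.818, -0.0]
wrist_force: [-0.3, 0.1, -1.0]
finger_gap: 0.0213
```

Run:
```python
from workcell import env
import cv2,numpy as np,pickle
d={n:env.read_camera(n) for n in("wrist","scene","top")}; pickle.dump(d,open("c2.pkl","wb"))
o=np.hstack([cv2.resize(d["wrist"]["color"][60:360,130:430],(400,400)),cv2.resize(d["scene"]["color"][60:240,160:340],(400,400),interpolation=cv2.INTER_CUBIC)])
cv2.imwrite("pics/p2.png",o[:,:,::-1]); s=env.get_state(); print({k:np.round(s[k],3) for k in("clock","joint_pos","tcp_pos","orientation","wrist_force")})
```

```text
{'clock': np.float64(8.675), 'joint_pos': array([-0.698,  0.212,  0.005,  1.366, -0.   , -1.044]), 'tcp_pos': array([ 0.45 , -0.273,  0.289]), 'orientation': array([-0.001,  0.575,  0.818,  0.   ]), 'wrist_force': array([ 0.504, -0.46 , -1.176])}
```

View pics/p2.png

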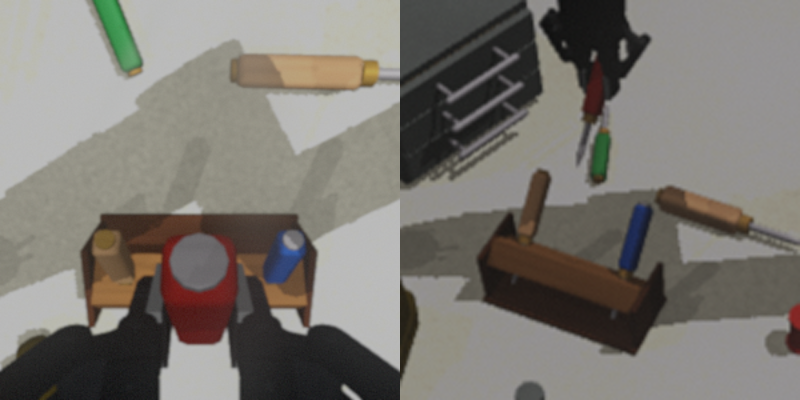

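The awl is held and clear of the rack; pale wood and blue are still in it. In the enlarged picture the awl's tip is at (580,163) in the right half. Next I carry it over the pad and tilt it level.

{"method": "carry_out", "body": {
  "steps": [
    [-1,0.015,0.008,0,0,0,0],
    [-1,0.0328,0.0162,0,0,0,0],
    [-1,0.0328,0.0162,0,0,0,0],
    [-1,0.0328,0.0162,0,0,0,0],
    [-1,0.0328,0.0162,0,0,0,0],
    [-1,0.0328,0.0162,0,0,0,0],
    [-1,0.0328,0.0162,0,0,0,0],
    [-1,0.0328,0.0162,0,0,0,0],
    [-1,0.0328,0.0162,0,0,0,0],
    [-1,0.0328,0.0162,0,0,0,0],
    [-1,0.0328,0.0162,0,0,0,0],
    [-1,0.0328,0.0162,0,0,0,0],
    [-1,0.015,0.008,0,0,0,0],
    [-1,0,0,0,0,0,0]
  ]
}}

```text
clock: 10.42
tcp_pos: [0.5002, 0.1609, 0.2894]
orientation: [-0.0, 0.574, 0.819, -0.0]
wrist_force: [-0.5, -0.8, -1.4]
finger_gap: 0.0212
```

{"method": "carry_out", "body": {
  "steps": [
    [-1,0,0,0,-0.08,0,0],
    [-1,0,0,0,-0.08,0,0],
    [-1,0,0,0,-0.08,0,0],
    [-1,0,0,0,-0.08,0,0],
    [-1,0,0,0,-0.08,0,0],
    [-1,0,0,0,-0.08,0,0],
    [-1,0,0,0,-0.08,0,0],
    [-1,0,0,0,-0.08,0,0],
    [-1,0,0,0,-0.08,0,0],
    [-1,0,0,0,-0.08,0,0],
    [-1,0,0,0,0,0,0],
    [-1,0,0,0,0,0,0]
  ]
}}

```text
clock: 11.92
tcp_pos: [0.501, 0.1591, 0.2903]
orientation: [0.224, 0.53, 0.754, 0.318]
wrist_force: [0.0, -0.6, -1.0]
finger_gap: 0.0213
```

Run:
```python
from workcell import env
import cv2,numpy as np,pickle
d={n:env.read_camera(n) for n in("scene","top")}; pickle.dump(d,open("c3.pkl","wb"))
o=np.hstack([cv2.resize(d["top"]["color"][140:300,90:250],(400,400),interpolation=cv2.INTER_CUBIC),cv2.resize(d["scene"]["color"][170:330,270:430],(400,400),interpolation=cv2.INTER_CUBIC)])
cv2.imwrite("pics/p3.png",o[:,:,::-1]); s=env.get_state(); print({k:np.round(s[k],3) for k in("clock","joint_pos","tcp_pos","orientation","wrist_force")})
```

```text
{'clock': np.float64(12.025), 'joint_pos': array([ 0.036, -0.343, -0.81 ,  0.328,  0.22 , -0.22 ]), 'tcp_pos': array([0.502, 0.16 , 0.291]), 'orientation': array([0.224, 0.529, 0.754, 0.319]), 'wrist_force': array([-0.7  ,  0.184, -0.215])}
```

View pics/p3.png

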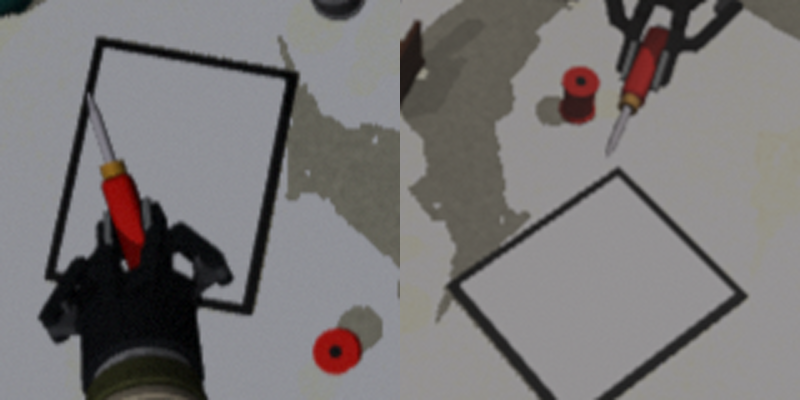

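In the left (top) half the tip is at (89,93) and the ferrule end at (110,163); in the right (scene) half they are at (608,154) and (628,107).

Run:
```python
from h import *
d=pickle.load(open("c3.pkl","rb"));T,S=d["top"],d["scene"]
t=lambda x,y:(90+x/2.5,140+y/2.5); s=lambda x,y:(270+(x-400)/2.5,170+y/2.5)
a,e=tri(T,t(89,93),S,s(608,154)); f,g=tri(T,t(110,163),S,s(628,107)); v=a-f
print(a.round(4),f.round(4),np.round(e+g,2),"shank",np.linalg.norm(v),"pitch",np.degrees(np.arcsin(v[2]/np.linalg.norm(v))),"pitch tip-tcp",np.degrees(np.arctan2(a[2]-.291,np.hypot(*(a-[.502,.16,.291])[:2]))),"len",np.linalg.norm(a-[.502,.16,.291]))
c=np.array([.574,.1915]);w=np.radians(-10);R=np.array([[np.cos(w),-np.sin(w)],[np.sin(w),np.cos(w)]])
for p in(a,f):print("pad frame",R.T@(p[:2]-c))
```

```text
[0.5987 0.1953 0.2893] [0.5475 0.1773 0.2884] [1.56 1.22 1.11 0.84] shank 0.054253553243807554 pitch 0.9300970480822722 pitch tip-tcp -0.9368979007944825 len 0.10292792630979186
pad frame [0.02366246 0.00798071]
pad frame [-0.02364602 -0.01856322]
```

The awl is level within about 1° at 0.29 m, with both shank ends near the pad's centre. I let it settle, check the bystanders by image difference, and hand in.

{"method": "carry_out", "body": {
  "steps": [
    [-1,0,0,0,0,0,0],
    [-1,0,0,0,0,0,0],
    [-1,0,0,0,0,0,0],
    [-1,0,0,0,0,0,0]
  ]
}}

```text
clock: 12.52
tcp_pos: [0.5007, 0.1598, 0.2897]
orientation: [0.224, 0.529, 0.754, 0.319]
wrist_force: [0.4, 0.2, -1.5]
finger_gap: 0.0209
```

Run:
```python
from workcell import env
from h import *
d0=pickle.load(open("cams0.pkl","rb"))["scene"]["color"]; d=env.read_camera("scene")["color"]
B=dict(wood=(212,134,16,36),blue=(257,151,18,32),flask=(207,232,34,56),grey=(243,274,26,32),redspool=(332,195,20,24))
for n,(x,y,w,h) in B.items():
    r=cv2.matchTemplate(d[y-12:y+h+12,x-12:x+w+12],d0[y:y+h,x:x+w],cv2.TM_CCOEFF_NORMED); _,v,_,p=cv2.minMaxLoc(r); print(n,"shift",np.array(p)-12,round(v,3))
s=env.get_state(); print(s["clock"],s["tcp_pos"].round(4),s["wrist_force"].round(2),abs(s["qvel"]).max(),s["finger_gap"])
```

```text
wood shift [0 0] 0.7
blue shift [0 0] 0.888
flask shift [0 0] 1.0
grey shift [0 0] 1.0
redspool shift [0 0] 1.0
12.575 [0.5007 0.1598 0.2897] [ 0.25  0.5  -1.12] 0.0019143335026709613 0.021140425952047622
```

```bash
python3 -c "
from workcell import env
print(env.hand_in())"
```

```text
the job is handed in; nothing more can be done
None
```

I drew the red awl from the rack's middle hole along its axis, carried it over the light pad, tilted it level and handed it in still held there. The clock stood at about 12.6 s; no verdict is reported.

**Awl:**
- **Height and level:** two views put it level within about 1°, tip and ferrule end at 0.29 m.
- **Over the pad:** in the pad's frame the tip is at about (24, 8) mm and the ferrule end at (-24, -19) mm, both near the middle. The measured shank length of 54 mm agrees with the 55 mm given.
- **Grip:** the fingers stand at 21 mm on the 22 mm handle. The downward wrist force of about 1 N is roughly the awl's weight, and joint speeds are near zero.

**Other things:** the punch, creaser, both spools and the flask showed no shift in the scene picture. The match was weaker for the creaser (0.70) and the punch (0.89) than for the spools and flask (1.0). I put that down to changed shadows and did not check further.

**Disagreements:** the first two-view fits of the handle bases were off by up to 2 pixels, and the leans came out at 47–53° against the stated 45°. The wrist view agreed with about 47° for the awl.

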